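Release the clamshell test jig and move the heat sink to its cradle

ROBOT

A 7-joint arm with a two-finger parallel gripper is mounted at the origin on a cart in front of the work surface, level with it; the furniture and walls round the work are solid. World frame = base frame: x ahead of the robot, y to its left, z up, the work surface at z = 0. Lengths are in m, angles in rad, forces in N, time in s.
With the tool pointing down it reaches from about 0.4 to 0.85 m from the base axis. Payload 10.4 kg.
Tool frame: the origin (TCP) lies at the very end of the fingers, on their centre line; the grasp point (between the pads) lies 19 mm behind it; z points along the fingers, y is the line along which they close (so a half turn about z gives the same grasp; the last joint's range is limited). The gripper opens to 87 mm and grips with 3 to 60 N. Pads are 19 mm wide; open, the fingers measure 117 mm over their backs; the gripper's body (75 mm by 190 mm) begins 51 mm behind the grasp point.
Start: joints at [1.277, 0.332, -0.065, 1.46, 0.022, 1.35, -0.088], TCP at [0.167, -0.602, 0.19] pointing down, gripper open.
Joint ranges: [-2.6, 2.6], [-0.5, 2.12], [-1.47, 1.34], [0.16, 2.42], [-1.27, 4.41], [0.06, 2.06], [-2.6, 2.6]. Speed limits (rad/s): [2.22, 2.22, 2.79, 2.79, 3.14, 3.14, 3.14].

INTERFACE

Orientations are given as a unit quaternion [x, y, z, w].
In Python, from bench import * gives the robot as it stands.
- The arm moves only by the tool step_arm, never from a script. Its arguments are lists of equal length, an entry for each row: "delta_pos": the shift along the world's x, y, z in units of 25 mm (1.0 is 25 mm), a list of three; "turn": the turn about the world's z in units of 0.12 rad (1.0 is 0.12 rad). In form: {"delta_pos": [[tx, ty, tz], ...], "turn": [turn, ...]}. A call has 1 to 12 rows; each row shifts and turns the commanded pose from where the row before left it; what a row does not reach is not made up. A row lasts 1/10 s, in which the tool goes at most 50 mm and 8.59 degrees, less where a joint would pass 70% of its speed; a pose out of reach is approached as far as the arm can. A call with a number of a shift or a turn outside -1 to 1 is refused whole. A call with a gripper value outside its range is refused whole. "grip" is the closure, from 0 (fully open) to 1 (shut), set as the call begins (left out, the last holds). The fingers move at their own pace and stop on an object; "newtons" is the grip in N (left out, the last holds). Time passes only in rows, so rows that do not move let the fingers close. It gives the time, the measured TCP pose, the force, the opening and the grip force at its end, in the units of the state.
- read_state(): the state, without advancing time (a new reading comes with each control period).
- camera(name): name is "scene" or "side" or "wrist"; returns a dict with "image" (384x512x3 uint8, red, green, blue), "z_map" (384x512 float32, m along the optical axis (not along the pixel's ray), 0 where there is no reading), "mtx" (3x3 intrinsics, pixels), "view" (4x4, takes a point from world to camera coordinates). Camera axes: x right, y up, looking along -z (the intrinsics and any distortion apply to the point x, -y, -z); pixel columns grow to the right and rows downward; lengths in m; the calibration is good to about 2 mm. A picture is of the moment at which its call begins.
- close_job(): hands the job in; it is judged then, once.
The state is a dict: "time": time; "joint_positions": joint angles; "joint_vel": joint speeds; "joint_torque": joint torques, N m; "ee_pos": TCP position; "eef_rot": TCP orientation; "ft_force": force on the tool from outside, world axes, zero at the start; "torque": the same for the moment, N m; "width": finger opening in m; "grip_force": force on a finger pad.
Only numpy, scipy, OpenCV 4.12 (cv2) and the standard library are available. Lean on these libraries where they do the work, as an engineer would, in place of code of your own. Each camera call takes 0.05 s, during which the arm holds its last target. There are 200 camera calls.

TASK

Press the release plunger of the clamshell test jig, feeling for it gently, so that the lid springs fully open, and take the finned heat sink out of the nest. Set it down flat on the bench and let go of it, then take it again by its other two sides and lower it, without dropping it, flat on the floor of the cradle between the two tall walls, overhanging neither open end. Leave the lid standing open and the things lying about where they are.

Things in the scene. Friction and masses are not known exactly. Their poses are not given: they have to be found in the camera images.
- jig: Clamshell test jig, fixed on the bench, yaw varies: aluminium base plate 225 (x) x 120 (y) x 12 mm. Origin on the bench; +x points to the lid's hinge (away from the robot), -x to the grey latch housing with the release (towards the robot), z up. Base plate from x = -120 to +105 mm; nest in the middle. More than 40 N on the jig damages it.
- jig_lid (a joint): Angle of the lid, rad: 0 shut and caught, 1.85 open at its stop (leaning back past upright). Aluminium plate 110 x 90 x 8 mm hinged at jig x = +85 mm; free edge at jig x = -35 mm when shut. Its top is 66 to 84 mm above the bench when shut, as the frame is set. Once the catch lets go a spring throws it open within about 1 s and holds it there. It cannot be pried up while caught.
- release (a point): Point on the base plate's top, 12 mm above the bench, straight under the release plunger (jig x = -92 mm). Hinge, lid and latch housing sit on a frame clamped at another height each time (not reported: find it by touch or eye). The plunger is an upright round black cap, 17 mm across, on the housing; its top is 52 to 70 mm above this point and 14 mm above the housing.
- latch (a point): Point on the base plate's top under the lid's catch (jig x = -49 mm). The plunger goes down 8 mm against a spring (1.2 N at first, 5 N at its bottom stop); after about 5 mm (3 to 4 N) the catch is drawn clear and lets go. The catch is a 16 mm wide steel nose on the housing, its top 3 mm above the plunger's; drawn back it comes within 24 mm of the plunger's axis.
- nest (a point): Centre of the nest's floor, 30 mm above the bench, under the shut lid (jig x = +20 mm, y = 0); not on the frame. Walls 22 mm high over this floor stand 1.5 mm from the heat sink at jig +x and -x, so no finger fits there. At jig +y and -y there are only small lips at the corners, 4 mm high, 33 mm apart; the floor ends 17 mm from the centre, then free room down to the base plate.
- heat_sink: Plain aluminium heat sink, 36 mm (x, along the fins) x 44 mm (y, across the fins) x 20 mm high, about 60 g: 4 mm base plate with eight 2 mm fins. Origin at the centre of its underside, z up through the fins. It lies in the nest with its fins along the jig's y, so its 36 mm way lies between the nest's open sides. Same under a half turn.
- cradle: Carrier cradle, a fixed open-ended aluminium channel left of the jig, yaw varies; origin on the bench under its middle, z up. Channel along y: floor 60 mm long, 40.5 mm wide (x), 12 mm high; walls at +x and -x 6 mm thick, 34 mm above the floor; flange 80 (x) x 40 (y) x 5 mm. Between jig and cradle the bench is clear from its near edge (world x 0.33 m) to the tall power supply (x 0.525 m).
- cradle_floor (a point): Centre of the cradle's channel floor, 12 mm above the bench; x across the channel, y along it. The heat sink goes in with its 44 mm way along the channel (its y along this y, either way round), held by that 44 mm way with a finger at each open end; held by its 36 mm way the fingers would meet the walls.
- terminal_strip: Loose bystander: white five-way terminal strip 19 x 62 x 17 mm lying on the bench, origin under its centre.
- usb_stick: Loose bystander: black memory stick 18 x 51 x 8 mm lying on the bench, origin under its centre.
- tape_roll: Loose bystander: grey tape roll 62 mm across, 18 mm high, lying on the bench, origin under its centre.
- capacitor: Loose bystander: brown capacitor can 35 mm across, 58 mm high, standing on the bench, origin under its centre.
- hex_key: Loose bystander: black hex key 26 x 82 x 5 mm lying on the bench, origin under its centre.
- wrist_strap: Fixed bystander: dark blue wrist strap 50 x 70 x 20 mm on the bench, origin under its centre.

How it is judged:
By the outcome, as a careful person would: the job done as asked, in the order asked, and still so for the second after the job is handed in, with the robot touching nothing.
It also fails if it takes over 67 s, if anything falls off the work surface, if the arm or the gripper's body presses on something with over 40 N, if the wrist force passes 120 N, or if a joint passes its speed limit or range.

## Working session

There is one attempt and no reset: what is moved stays moved. The work goes in short steps, Python scripts to look and compute and a tool call to move; the robot and the scene stay as the last step left them, time stands still between calls to the robot, and variables do not carry over. Pictures are saved under pics/ and viewed, at most 10 in all, crops included, and the job is handed in when it is done.

Besides the shell and the picture viewer there is one more tool, called after ">>>" by a JSON object that holds its "name" and its "arguments". step_arm: Moves the arm, as the interface text tells. Shifts and turns lie within -1 to 1; 1 stands for 25 mm of shift or 0.12 rad of turn. Its arguments: {"type":"object","properties":{"delta_pos":{"type":"array"},"turn":{"type":"array"},"grip":{"type":"number"},"newtons":{"type":"number"}},"required":["delta_pos","turn"]}

```bash
ls; mkdir -p pics; cat > h.py <<'E'
from bench import *
import numpy as np, cv2
def snap(n,f):
    c=camera(n); np.savez('pics/'+f+'.npz',**c); cv2.imwrite('pics/'+f+'.png',c['image'][:,:,::-1]); return c
def load(f): return dict(np.load('pics/'+f+'.npz'))
def pts(c):
    "world point for each pixel from depth"
    z=c['z_map']; v,u=np.mgrid[:384,:512]; K=c['mtx']
    P=np.stack([(u-K[0,2])/K[0,0]*z,-(v-K[1,2])/K[1,1]*z,-z,np.ones_like(z)],-1)
    return (P@np.linalg.inv(c['view']).T)[...,:3]
def ray(c,u,v,h):
    K=c['mtx'];T=np.linalg.inv(c['view'])
    d=T[:3,:3]@[(u-K[0,2])/K[0,0],-(v-K[1,2])/K[1,1],-1]; o=T[:3,3]
    return o+d*(h-o[2])/d[2]
E
python3 - <<'E'
from h import *
s=read_state(); print(s)
for n in ('scene','side'):
    c=snap(n,n+'0'); print(n,np.linalg.inv(c['view']).round(3),c['mtx'], (c['z_map']>0).mean())
a=cv2.imread('pics/scene0.png');b=cv2.imread('pics/side0.png')
E
```

```text
pics
{'time': 0.0, 'joint_positions': array([ 1.27740729,  0.33289716, -0.0646963 ,  1.4609516 ,  0.02160007,
        1.34991578, -0.08853185]), 'joint_vel': array([-2.61264725e-04, -4.68031006e-05,  9.75243502e-04,  4.61634709e-04,
       -4.64562423e-04, -9.16680422e-04,  1.26070233e-03]), 'joint_torque': array([-9.63997009e-04, -6.23276854e+01,  2.46131024e-02, -3.89900243e+01,
       -6.12559961e-02,  4.00157191e-02,  1.26593654e-04]), 'ee_pos': array([ 0.16705182, -0.60179738,  0.18953328]), 'eef_rot': array([ 9.90848839e-01,  1.34974196e-01, -1.34412517e-04, -7.25848967e-04]), 'ft_force': array([0.16351559, 0.71661305, 0.12176023]), 'torque': array([ 0.01756463,  0.00875245, -0.00904892]), 'grip_force': 0.0, 'width': 0.08699069794338357}
scene [[ 0.759  0.302 -0.577  0.038]
 [-0.651  0.366 -0.664 -0.42 ]
 [ 0.011  0.88   0.475  0.493]
 [ 0.     0.     0.     1.   ]] [[361.52844953   0.         251.8427607 ]
 [  0.         361.52844953 191.10239113]
 [  0.           0.           1.        ]] 0.9961649576822916
side [[ 0.894 -0.345  0.287  0.824]
 [ 0.448  0.687 -0.571 -0.406]
 [-0.     0.639  0.769  0.868]
 [ 0.     0.     0.     1.   ]] [[467.50557649   0.         249.53729361]
 [  0.         467.50557649 190.15361401]
 [  0.           0.           1.        ]] 0.9958394368489584
```

View pics/scene0.png

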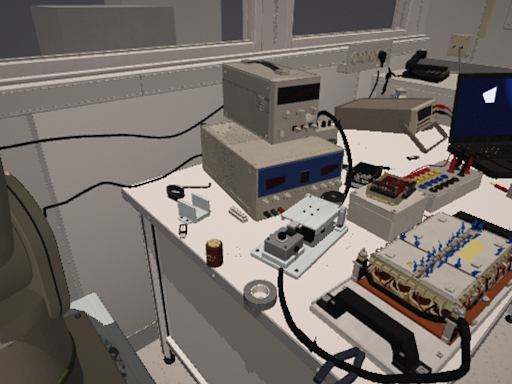

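View pics/side0.png

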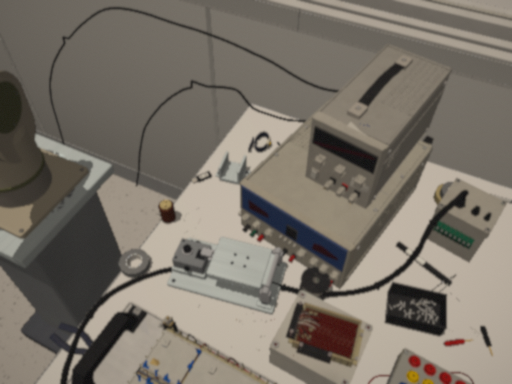

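```bash
python3 - <<'E'
from h import *
s=load('scene0');d=load('side0')
for n,c,px in (('scene',s,[(297,231),(290,240),(310,220),(214,252),(260,292),(195,208),(183,230),(238,214),(300,340),(281,290),(340,185)]),('side',d,[(193,243),(240,255),(234,168),(205,176),(166,210),(134,262),(150,280),(310,290)])):
    P=pts(c)
    for u,v in px: print(n,(u,v),P[v,u].round(3))
# bench offset
P=pts(d); 
print('bench z',[P[v,u].round(3) for u,v in ((215,215),(190,220),(150,310),(200,190))])
# topdown map from side camera: 1mm px, x 0.3..0.6 down-up, y -0.35..0.25
A=np.zeros((600,800,3),np.uint8)
for c,x0 in ((d,0),):
    # render by inverse map on several planes: color = side image rectified at z=0.012 
    pass
def rect(c,h,x0,x1,y0,y1,r):
    H,W=int((x1-x0)/r),int((y1-y0)/r)
    i,j=np.mgrid[:H,:W]; X=x1-i*r; Y=y1-j*r
    Q=np.stack([X,Y,np.full(X.shape,h),np.ones(X.shape)],-1)@c['view'].T
    K=c['mtx']; u=K[0,0]*Q[...,0]/-Q[...,2]+K[0,2]; v=-K[1,1]*Q[...,1]/-Q[...,2]+K[1,2]
    return cv2.remap(c['image'],u.astype('f4'),v.astype('f4'),cv2.INTER_CUBIC)[:,:,::-1]
a=rect(d,0.012,.3,.6,-.25,.3,.00138);b=rect(s,0.012,.3,.6,-.25,.3,.00138)
cv2.imwrite('pics/top.png',np.hstack([a,b])); print(a.shape)
def crop(c,u,v,w,h,k): return cv2.resize(c['image'][v:v+h,u:u+w,::-1],None,fx=k,fy=k,interpolation=cv2.INTER_CUBIC)
cv2.imwrite('pics/crop.png',np.vstack([crop(s,150,170,200,75+25,4)[:, :],crop(d,150,145,160,160,4)[:0].reshape(0,640,3) if 0 else np.zeros((0,800,3),np.uint8)]))
cv2.imwrite('pics/crop2.png',crop(d,140,120,200,150+40,3))
E
```

```text
scene (297, 231) [0.558 0.023 0.027]
scene (290, 240) [ 0.492 -0.017  0.055]
scene (310, 220) [ 0.561 -0.009  0.072]
scene (214, 252) [0.361 0.066 0.041]
scene (260, 292) [ 0.386 -0.046  0.001]
scene (195, 208) [0.451 0.279 0.011]
scene (183, 230) [0.377 0.216 0.008]
scene (238, 214) [0.513 0.179 0.016]
scene (300, 340) [ 0.359 -0.172  0.007]
scene (281, 290) [ 0.412 -0.075  0.011]
scene (340, 185) [0.763 0.064 0.06 ]
side (193, 243) [0.482 0.017 0.058]
side (240, 255) [0.586 0.027 0.073]
side (234, 168) [0.438 0.278 0.011]
side (205, 176) [0.386 0.224 0.009]
side (166, 210) [0.381 0.068 0.051]
side (134, 262) [ 0.37  -0.051  0.001]
side (150, 280) [ 0.424 -0.071 -0.001]
side (310, 290) [0.735 0.034 0.042]
bench z [array([0.463, 0.136, 0.   ]), array([0.42 , 0.097, 0.002]), array([ 0.463, -0.128,  0.002]), array([0.393, 0.186, 0.   ])]
(217, 398, 3)
```

```bash
python3 - <<'E'
from h import *
s=load('scene0');d=load('side0')
def hm(P,x0,x1,y0,y1,r):
    Q=P.reshape(-1,3); m=(Q[:,0]>x0)&(Q[:,0]<x1)&(Q[:,1]>y0)&(Q[:,1]<y1)&(Q[:,2]>-.01); return Q[m]
A=np.vstack([hm(pts(c),.38,.75,-.12,.12,1) for c in (s,d)])
def rect(Q): 
    (c,wh,a)=cv2.minAreaRect((Q[:,:2]*1000).astype('f4')); return np.round(c,1),np.round(wh,1),round(a,1),len(Q)
for n,c in (('scene',s),('side',d)):
    Q=hm(pts(c),.38,.75,-.13,.12,1)
    b=Q[(Q[:,2]>.0085)&(Q[:,2]<.0155)]; print(n,'base',rect(b),np.median(b[:,2]))
    h,e=np.histogram(Q[:,2],np.arange(0,.12,.003)); print(list(zip((e*1000).round().astype(int).tolist(),h.tolist())))
crop=lambda c,u,v,w,h,k: cv2.resize(c['image'][v:v+h,u:u+w,::-1],None,fx=k,fy=k,interpolation=cv2.INTER_CUBIC)
cv2.imwrite('pics/crops.png',np.hstack([crop(s,245,185,110,95,3.6),crop(d,160,225,130,95,3.0)[:0] if 0 else cv2.resize(crop(d,160,225,130,90,3),(396,342))]))
Q=pts(d)
E
```

```text
scene base (array([561.5,  -2.1]), array([368.5, 241.5]), 1.6, 1710) 0.011468957556436482
[(0, 1789), (3, 163), (6, 218), (9, 1109), (12, 525), (15, 311), (18, 205), (21, 157), (24, 219), (27, 162), (30, 197), (33, 180), (36, 246), (39, 267), (42, 189), (45, 179), (48, 145), (51, 165), (54, 468), (57, 241), (60, 196), (63, 213), (66, 291), (69, 803), (72, 732), (75, 352), (78, 146), (81, 105), (84, 95), (87, 99), (90, 80), (93, 63), (96, 73), (99, 100), (102, 107), (105, 136), (108, 102), (111, 69), (114, 73)]
side base (array([563.8,  -2.2]), array([374.6, 242.2]), 1.8, 2418) 0.011823330709392066
[(0, 4289), (3, 333), (6, 278), (9, 1231), (12, 1072), (15, 302), (18, 218), (21, 109), (24, 165), (27, 111), (30, 149), (33, 163), (36, 234), (39, 354), (42, 121), (45, 99), (48, 116), (51, 143), (54, 428), (57, 288), (60, 190), (63, 203), (66, 411), (69, 1325), (72, 1569), (75, 612), (78, 190), (81, 70), (84, 55), (87, 63), (90, 76), (93, 51), (96, 61), (99, 88), (102, 92), (105, 111), (108, 88), (111, 93), (114, 85)]
```

View pics/crops.png

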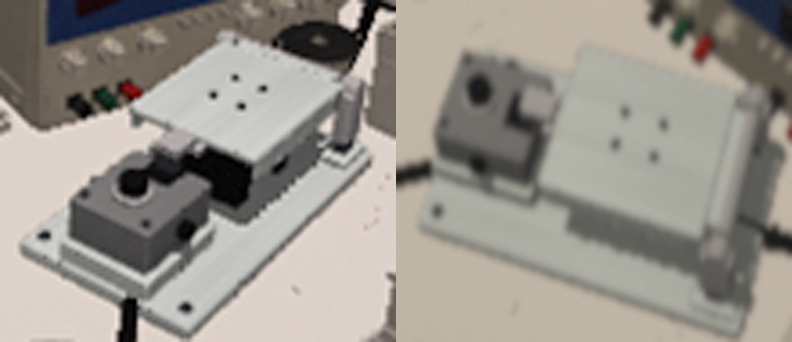

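```bash
python3 - <<'E'
from h import *
s=load('scene0');d=load('side0')
def comp(m,uv):
    n,l=cv2.connectedComponents(m.astype(np.uint8),connectivity=4); return l==l[uv[1],uv[0]]
def rect(Q): 
    (c,wh,a)=cv2.minAreaRect((Q[:,:2]*1000).astype('f4')); return np.round(c,1),np.round(wh,1),round(a,1),len(Q)
for n,c,l,p,b in (('scene',s,(310,215),(282,236),(250,255)),('side',d,(240,250),(187,249),(167,283))):
    P=pts(c); z=P[...,2]; g=c['image'].max(2)
    m=comp((abs(z-.0725)<.0035)&(g>120),l); print(n,'lid',rect(P[m]),np.median(z[m]))
    win=np.zeros_like(m); win[p[1]-9:p[1]+9,p[0]-9:p[0]+9]=1
    k=(g<45)&win; k=comp(k,p); v,u=np.nonzero(k); print('blk',k.sum(),u.min(),u.max(),v.min(),v.max(),'z pct',np.percentile(z[k],[10,50,90,97]).round(4), 'top row ray',[ray(c,u.mean(),v.mean(),h).round(4) for h in (.063,.070)])
    t=k&(z>.066); print('top pts',t.sum(),P[t].mean(0).round(4) if t.any() else '', rect(P[t]) if t.any() else '')
    bb=comp((abs(z-.0117)<.004)&(P[...,0]>.38)&(g>90),b); print('base',rect(P[bb]))
    hs=(abs(z-.056)<.0035)&(P[...,0]>.42)&(P[...,0]<.55)&(abs(P[...,1])<.07);print('housing',rect(P[hs]),np.median(z[hs]))
E
```

```text
scene lid (array([583.2,  16.1]), array([150.7,  95.5]), 11.0, 1178) 0.07201164062387258
blk 83 278 290 228 239 z pct [0.0561 0.0662 0.0704 0.071 ] top row ray [array([ 0.4907, -0.0012,  0.063 ]), array([ 0.4833, -0.008 ,  0.07  ])]
top pts 42 [ 0.4694 -0.0152  0.0793] (array([ 266.5, -200.2]), array([634.1,  23.2]), 41.7, 42)
base (array([1240.4, 1231.7]), array([3348.3, 2439.3]), 88.9, 190707)
housing (array([498.5,   2.4]), array([94.4, 87.3]), 4.8, 463) 0.056063281708030654
side lid (array([587.3,  13.9]), array([152.9,  95.1]), 13.9, 2485) 0.07232253085853235
blk 30 184 190 246 251 z pct [0.0686 0.0701 0.0721 0.0725] top row ray [array([ 0.4793, -0.0021,  0.063 ]), array([ 0.4823, -0.0056,  0.07  ])]
top pts 30 [ 0.4824 -0.0057  0.0702] (array([481.8,  -5. ]), array([ 9.8, 12.4]), 56.9, 30)
base (array([568.7, -22.4]), array([227.1,  61.6]), 12.1, 1702)
housing (array([500.4,  -8.6]), array([85.9, 71.1]), 8.9, 600) 0.056281729250188484
```

```bash
python3 - <<'E'
from h import *
A=np.vstack([pts(load(f)).reshape(-1,3) for f in('scene0','side0')])
d=np.array([.467,.884]);o=np.array([.167,-.602]);q=A[:,:2]-o;t=q@d;w=q@[.884,-.467]
for a in np.arange(-.1,.8,.1):
    m=(t>a)&(t<a+.1)&(w>-.13)&(w<.16)&(A[:,2]>-.05)&(A[:,2]<.6); print(round(a,1),m.sum(),np.percentile(A[m,2],[50,90,99,100]).round(3) if m.any() else '')
E
```

```text
-0.1 0 
0.0 0 
0.1 0 
0.2 0 
0.3 4249 [0.019 0.055 0.076 0.086]
0.4 11805 [0.012 0.063 0.065 0.09 ]
0.5 11128 [0.012 0.073 0.093 0.097]
0.6 11796 [0.001 0.056 0.073 0.077]
0.7 8331 [0.014 0.073 0.075 0.078]
```

>>> {"name": "step_arm", "arguments": {"delta_pos": [[0, 0, 1], [0, 0, 1], [0, 0, 1], [0, 0, 1]], "turn": [0, 0, 0, 0], "grip": 1, "newtons": 10}}

```text
time: 0.5
ee_pos: [0.1671, -0.602, 0.291]
eef_rot: [0.991, 0.135, -0.0, -0.0]
ft_force: [0.3, -0.5, -1.2]
width: 0.0627
grip_force: 0.0
```

>>> {"name": "step_arm", "arguments": {"delta_pos": [[0.5, 1, -0.1], [0.5, 1, -0.1], [0.5, 1, -0.1], [0.5, 1, -0.1], [0.5, 1, -0.1], [0.5, 1, -0.1], [0.5, 1, -0.1], [0.5, 1, -0.1], [0.5, 1, -0.1], [0.5, 1, -0.1], [0.5, 1, -0.1], [0.5, 1, -0.1]], "turn": [-0.05, -0.05, -0.05, -0.05, -0.05, -0.05, -0.05, -0.05, -0.05, -0.05, 0, 0]}}

```text
time: 1.7
ee_pos: [0.3174, -0.3011, 0.26]
eef_rot: [0.994, 0.105, -0.0, -0.0]
ft_force: [0.7, -0.6, -0.3]
width: 0.0005
grip_force: 0.0
```

>>> {"name": "step_arm", "arguments": {"delta_pos": [[0.55, 1, -0.1], [0.55, 1, -0.1], [0.55, 1, -0.1], [0.55, 1, -0.2], [0.55, 1, -0.2], [0.55, 1, -0.3], [0.55, 1, -0.3], [0.55, 1, -0.4], [0.55, 1, -0.4], [0.55, 1, -0.4], [0.55, 1, -0.4], [0.55, 0.8, -0.4]], "turn": [0, 0, 0, 0, 0, 0, 0, 0, 0, 0, 0, 0]}}

```text
time: 2.9
ee_pos: [0.4824, -0.0057, 0.1774]
eef_rot: [0.994, 0.106, -0.0, -0.0]
ft_force: [0.6, -1.0, 0.6]
width: 0.0009
grip_force: 0.0
```

```bash
python3 - <<'E'
from h import *
c=snap('wrist','w1');print(read_state()['joint_positions'].round(2),read_state()['ee_pos'],np.linalg.inv(c['view']).round(3),c['mtx'].round(0),(c['z_map']>0).mean())
E
```

```text
[ 0.65  0.08 -0.77  1.81  0.06  1.27 -1.48] [ 0.48310478 -0.00240452  0.17593771] [[ 0.21   0.931  0.3    0.564]
 [-0.978  0.2    0.065  0.013]
 [ 0.    -0.306  0.952  0.372]
 [ 0.     0.     0.     1.   ]] [[282.   0. 252.]
 [  0. 282. 190.]
 [  0.   0.   1.]] 0.9959309895833334
```

View pics/w1.png

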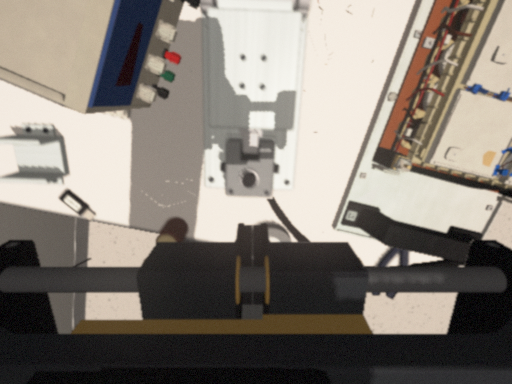

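```bash
python3 - <<'E'
from h import *
c=load('w1');g=cv2.cvtColor(c['image'],cv2.COLOR_RGB2GRAY);P=pts(c)
def dark(u,v,r,t):
    w=g[v-r:v+r+1,u-r:u+r+1].astype(float); m=np.clip(t-w,0,None); jj,ii=np.mgrid[-r:r+1,-r:r+1]; return u+(m*ii).sum()/m.sum(), v+(m*jj).sum()/m.sum()
a=ray(c,*dark(210,180,4,120),.012);b=ray(c,*dark(288,181,4,120),.012);print('holes',a,b,np.degrees(np.arctan2(*(a-b)[[1,0]]))-90)
p=dark(249,179,10,45);print('plunger',p,ray(c,*p,.070),P[179,249],P[172:188:2,249,2].round(4),P[150,255])
h=[dark(u,v,4,110) for u,v in((242,57),(263,57),(242,86),(263,86))];hh=[ray(c,*q,.0725) for q in h];print('lidholes',np.mean(hh,0),np.round(hh,4))
z=P[...,2]
m=(abs(z-.0117)<.004);m[:, :190]=0;m[:,320:]=0;m[200:]=0
m=(m&(g>100)).astype(np.uint8);n,l,st,_=cv2.connectedComponentsWithStats(m)
k=l==1+np.argmax(st[1:,4]);print('base',cv2.minAreaRect((P[k][:,:2]*1000).astype('f4')))
m=(abs(z-.0722)<.003)&(g>80);m[:, :190]=0;m[:,320:]=0;m[140:]=0;print('lid',cv2.minAreaRect((P[m][:,:2]*1000).astype('f4')),np.median(z[m]))
s=read_state();print(s['ee_pos'],s['ft_force'])
E
```

```text
holes [0.45452912 0.04477769 0.012     ] [ 0.47177368 -0.05404137  0.012     ] 9.898801438722714
plunger (np.float64(nan), np.float64(nan)) [nan nan nan] [ 0.48200733 -0.00176405  0.07253203] [0.0618 0.0639 0.0715 0.0708 0.0721 0.0715 0.071  0.0715] [ 0.51489383 -0.00133646  0.07350518]
lidholes [nan nan nan] [[0.6007 0.0297 0.0725]
 [0.6039 0.0101 0.0725]
 [0.575  0.025  0.0725]
 [   nan    nan    nan]]
base ((546.5079345703125, 46.077720642089844), (206.61119079589844, 45.154232025146484), 10.045625686645508)
lid ((588.6751708984375, 13.044872283935547), (127.31775665283203, 103.44760131835938), 12.171051025390625) 0.07299518874831798
[ 0.48310478 -0.00240452  0.17593771] [-3.00827622  1.90659123 -2.1439114 ]<stdin>:4: RuntimeWarning: invalid value encountered in scalar divide
```

>>> {"name": "step_arm", "arguments": {"delta_pos": [[0, 0, -0.8], [0, 0, -0.8], [0, 0, -0.7], [0, 0, -0.6], [0, 0, -0.4], [0, 0, -0.2], [0, 0, 0], [0, 0, 0]], "turn": [0, 0, 0, 0, 0, 0, 0, 0]}}

```text
time: 3.75
ee_pos: [0.4826, -0.0072, 0.0909]
eef_rot: [0.994, 0.105, 0.0, 0.0]
ft_force: [0.3, 0.5, -0.6]
width: 0.0006
grip_force: 0.0
```

>>> {"name": "step_arm", "arguments": {"delta_pos": [[0, 0.1, -0.2], [0, 0, -0.2], [0, 0, -0.1], [0, 0, -0.05], [0, 0, -0.05], [0, 0, -0.05], [0, 0, -0.05], [0, 0, -0.05], [0, 0, 0]], "turn": [0, 0, 0, 0, 0, 0, 0, 0, 0]}}

```text
time: 4.65
ee_pos: [0.4821, -0.0047, 0.0715]
eef_rot: [0.994, 0.105, -0.0, -0.0]
ft_force: [0.2, -0.1, 0.0]
width: 0.0006
grip_force: 0.0
```

>>> {"name": "step_arm", "arguments": {"delta_pos": [[0, 0, -0.06], [0, 0, -0.06], [0, 0, 0]], "turn": [0, 0, 0]}}

```text
time: 4.95
ee_pos: [0.4821, -0.0047, 0.0684]
eef_rot: [0.994, 0.105, -0.0, -0.0]
ft_force: [0.0, -0.5, -0.6]
width: 0.0009
grip_force: 0.0
```

>>> {"name": "step_arm", "arguments": {"delta_pos": [[0, 0, -0.06], [0, 0, -0.06], [0, 0, 0]], "turn": [0, 0, 0]}}

```text
time: 5.25
ee_pos: [0.4821, -0.0047, 0.0654]
eef_rot: [0.994, 0.105, -0.0, -0.0]
ft_force: [0.2, 0.1, -0.5]
width: 0.0008
grip_force: 0.0
```

```bash
python3 - <<'E'
from h import *
s=snap('scene','s2');d=snap('side','d2')
crop=lambda c,u,v,w,h,k: cv2.resize(c['image'][v:v+h,u:u+w,::-1],None,fx=k,fy=k,interpolation=cv2.INTER_CUBIC)
cv2.imwrite('pics/c2.png',np.hstack([crop(s,240,180,110,110,3.6),crop(d,150,200,110,110,3.6)]))
E
```

```text
(no output)
```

View pics/c2.png

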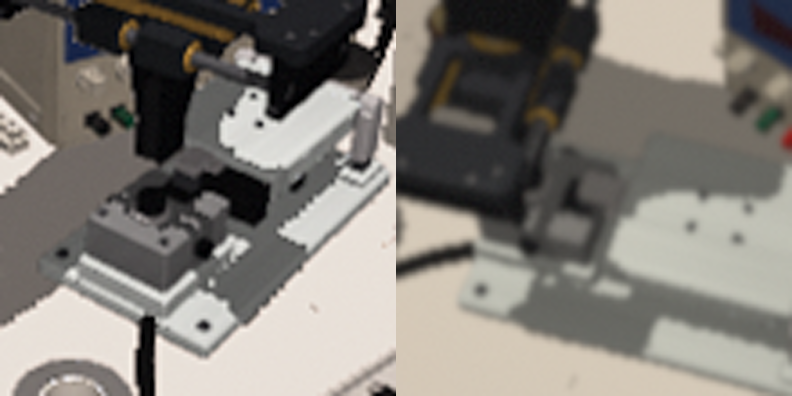

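```bash
python3 - <<'E'
from h import *
ee=read_state()['ee_pos'];print(ee)
for f in('s2','d2','scene0'):
    c=load(f);q=c['view']@[*ee,1];K=c['mtx'];print(f,K[0,0]*q[0]/-q[2]+K[0,2],K[1,1]*q[1]/q[2]+K[1,2])
c=load('s2');P=pts(c)
for v in range(205,245,2): print(v,[P[v,u].round(3).tolist() for u in (279,282,285)])
print(np.abs(load('s2')['view']-load('scene0')['view']).max())
E
```

```text
[ 0.48216822 -0.00469802  0.06558041]
s2 282.54199702772695 235.0566871812319
d2 187.2421981334966 249.21155792960292
scene0 282.54199702772695 235.0566871812319
205 [[0.472, -0.0, 0.138], [0.473, -0.007, 0.141], [0.472, -0.015, 0.145]]
207 [[0.47, -0.002, 0.135], [0.472, -0.008, 0.137], [0.473, -0.015, 0.141]]
209 [[0.471, -0.002, 0.13], [0.472, -0.008, 0.133], [0.474, -0.015, 0.135]]
211 [[0.473, 0.0, 0.124], [0.472, -0.009, 0.129], [0.473, -0.015, 0.131]]
213 [[0.471, -0.002, 0.122], [0.473, -0.008, 0.123], [0.473, -0.016, 0.127]]
215 [[0.47, -0.003, 0.118], [0.473, -0.008, 0.119], [0.474, -0.015, 0.122]]
217 [[0.472, -0.002, 0.112], [0.474, -0.008, 0.114], [0.473, -0.016, 0.118]]
219 [[0.471, -0.003, 0.108], [0.474, -0.009, 0.11], [0.474, -0.016, 0.113]]
221 [[0.471, -0.003, 0.103], [0.474, -0.008, 0.104], [0.474, -0.017, 0.109]]
223 [[0.471, -0.003, 0.099], [0.474, -0.009, 0.101], [0.476, -0.015, 0.103]]
225 [[0.574, 0.095, 0.0], [0.581, 0.091, -0.001], [0.475, -0.016, 0.099]]
227 [[0.568, 0.089, -0.0], [0.513, 0.027, 0.055], [0.567, 0.068, 0.011]]
229 [[0.502, 0.025, 0.056], [0.506, 0.02, 0.057], [0.509, 0.015, 0.058]]
231 [[0.498, 0.021, 0.055], [0.5, 0.014, 0.057], [0.506, 0.011, 0.057]]
233 [[0.478, 0.002, 0.069], [0.482, -0.003, 0.07], [0.502, 0.008, 0.055]]
235 [[0.473, -0.004, 0.07], [0.478, -0.007, 0.069], [0.484, -0.01, 0.067]]
237 [[0.473, -0.004, 0.065], [0.474, -0.011, 0.068], [0.483, -0.011, 0.064]]
239 [[0.471, -0.006, 0.062], [0.474, -0.012, 0.063], [0.483, -0.011, 0.059]]
241 [[0.469, -0.009, 0.059], [0.474, -0.012, 0.059], [0.48, -0.014, 0.057]]
243 [[0.467, -0.01, 0.056], [0.473, -0.013, 0.055], [0.477, -0.018, 0.056]]
0.0
```

>>> {"name": "step_arm", "arguments": {"delta_pos": [[0, 0, -0.2], [0, 0, -0.2], [0, 0, -0.2], [0, 0, -0.1], [0, 0, -0.08], [0, 0, 0]], "turn": [0, 0, 0, 0, 0, 0]}}

```text
time: 5.95
ee_pos: [0.482, -0.0047, 0.0458]
eef_rot: [0.994, 0.105, -0.0, -0.0]
ft_force: [0.9, 0.2, -0.1]
width: -0.0
grip_force: 0.0
```

```bash
cat >> h.py <<'E'
def tip(f,n='scene'):
    "lowest seen points of the fingers"
    c=snap(n,f);P=pts(c);e=read_state()['ee_pos'];g=c['image'].max(2)
    m=(np.hypot(P[...,0]-e[0],P[...,1]-e[1])<.03)&(g<70)&(P[...,2]<.16)
    return e,c,P,m
E
python3 - <<'E'
from h import *
e,c,P,m=tip('s3');print(e)
for v in range(218,242): print(v,[P[v,u].round(3).tolist() for u in (280,283)],c['image'][v,282])
E
```

```text
[ 0.48217064 -0.00469704  0.04604904]
218 [[0.471, -0.005, 0.111], [0.474, -0.011, 0.113]] [12 12 14]
219 [[0.472, -0.005, 0.109], [0.474, -0.011, 0.111]] [16 14 17]
220 [[0.473, -0.004, 0.106], [0.473, -0.012, 0.109]] [15 14 15]
221 [[0.47, -0.007, 0.105], [0.472, -0.013, 0.108]] [15 13 15]
222 [[0.472, -0.005, 0.102], [0.473, -0.012, 0.105]] [17 14 17]
223 [[0.472, -0.006, 0.1], [0.473, -0.013, 0.103]] [17 16 17]
224 [[0.474, -0.004, 0.096], [0.472, -0.013, 0.101]] [16 16 16]
225 [[0.473, -0.005, 0.094], [0.472, -0.014, 0.099]] [14 14 15]
226 [[0.473, -0.005, 0.092], [0.47, -0.015, 0.098]] [18 16 19]
227 [[0.472, -0.006, 0.09], [0.473, -0.013, 0.093]] [15 14 15]
228 [[0.472, -0.006, 0.088], [0.472, -0.014, 0.092]] [16 14 15]
229 [[0.472, -0.007, 0.086], [0.473, -0.013, 0.089]] [15 14 16]
230 [[0.472, -0.006, 0.083], [0.473, -0.014, 0.087]] [12 11 13]
231 [[0.473, -0.006, 0.08], [0.472, -0.015, 0.086]] [14 13 14]
232 [[0.472, -0.007, 0.079], [0.471, -0.016, 0.084]] [ 9  9 10]
233 [[0.477, -0.002, 0.071], [0.473, -0.014, 0.08]] [14 11 12]
234 [[0.476, -0.003, 0.07], [0.472, -0.015, 0.078]] [8 7 8]
235 [[0.475, -0.005, 0.069], [0.48, -0.008, 0.069]] [10  9 11]
236 [[0.472, -0.007, 0.069], [0.477, -0.011, 0.069]] [12 10 12]
237 [[0.473, -0.007, 0.066], [0.476, -0.012, 0.067]] [ 8  6 10]
238 [[0.472, -0.008, 0.065], [0.475, -0.013, 0.066]] [8 6 7]
239 [[0.471, -0.009, 0.063], [0.477, -0.012, 0.062]] [20 20 22]
240 [[0.471, -0.009, 0.06], [0.477, -0.012, 0.06]] [71 67 68]
241 [[0.469, -0.011, 0.06], [0.475, -0.014, 0.059]] [107 101 101]
```

>>> {"name": "step_arm", "arguments": {"delta_pos": [[0, 0, -0.06], [0, 0, -0.06], [0, 0, -0.06], [0, 0, -0.04], [0, 0, -0.04], [0, 0, 0]], "turn": [0, 0, 0, 0, 0, 0]}}

```text
time: 6.6
ee_pos: [0.4821, -0.0047, 0.0395]
eef_rot: [0.994, 0.105, -0.0, 0.0]
ft_force: [-0.6, 0.1, -1.2]
width: 0.0006
grip_force: 0.0
```

>>> {"name": "step_arm", "arguments": {"delta_pos": [[0, 0, -0.04], [0, 0, -0.04], [0, 0, 0]], "turn": [0, 0, 0]}}

```text
time: 6.9
ee_pos: [0.4823, -0.0047, 0.0377]
eef_rot: [0.994, 0.105, 0.0, 0.0]
ft_force: [-0.2, -0.1, 0.6]
width: 0.0006
grip_force: 0.8
```

>>> {"name": "step_arm", "arguments": {"delta_pos": [[0, 0, -0.04], [0, 0, -0.04], [0, 0, 0]], "turn": [0, 0, 0]}}

```text
time: 7.2
ee_pos: [0.4823, -0.0047, 0.0356]
eef_rot: [0.994, 0.105, 0.0, 0.0]
ft_force: [-0.3, -0.5, 2.7]
width: 0.0007
grip_force: 1.4
```

Contact felt; pressing on.

>>> {"name": "step_arm", "arguments": {"delta_pos": [[0, 0, -0.04], [0, 0, -0.04], [0, 0, 0]], "turn": [0, 0, 0]}}

```text
time: 7.5
ee_pos: [0.4823, -0.0047, 0.0336]
eef_rot: [0.994, 0.105, 0.0, 0.0]
ft_force: [0.7, 0.6, 3.5]
width: -0.0
grip_force: 1.7
```

>>> {"name": "step_arm", "arguments": {"delta_pos": [[0, 0, -0.04], [0, 0, -0.02], [0, 0, 0], [0, 0, 0]], "turn": [0, 0, 0, 0]}}

```text
time: 7.9
ee_pos: [0.4823, -0.0047, 0.0322]
eef_rot: [0.994, 0.105, 0.0, 0.0]
ft_force: [0.7, 0.3, 4.3]
width: 0.0003
grip_force: 2.0
```

```bash
python3 - <<'E'
from h import *
c=snap('side','d4');P=pts(c)
for u,v in((240,250),(250,260),(225,250),(260,270)): print((u,v),P[v,u].round(3))
E
```

```text
(240, 250) [ 0.557  0.079 -0.002]
(250, 260) [0.592 0.059 0.012]
(225, 250) [0.533 0.057 0.013]
(260, 270) [0.622 0.046 0.014]
```

>>> {"name": "step_arm", "arguments": {"delta_pos": [[0, 0, 0.3], [0, 0, 0.8], [0, 0, 1], [0, 0, 1], [0, 0, 1], [0, 0, 0.7], [0, 0, 0], [0, 0, 0]], "turn": [0, 0, 0, 0, 0, 0, 0, 0]}}

```text
time: 8.75
ee_pos: [0.4819, -0.0049, 0.1519]
eef_rot: [0.994, 0.105, -0.0, 0.0]
ft_force: [1.0, -0.8, -0.2]
width: 0.0006
grip_force: 0.0
```

>>> {"name": "step_arm", "arguments": {"delta_pos": [[0, 0, 0], [0, 0, 0], [0, 0, 0], [0, 0, 0], [0, 0, 0]], "turn": [0, 0, 0, 0, 0], "grip": 0}}

```text
time: 9.25
ee_pos: [0.4821, -0.0047, 0.152]
eef_rot: [0.994, 0.105, -0.0, -0.0]
ft_force: [0.0, -0.4, -0.3]
width: 0.0326
grip_force: 0.0
```

```bash
python3 - <<'E'
from h import *
s=snap('scene','s5');d=snap('side','d5');w=snap('wrist','w5');print(read_state()['ee_pos'],read_state()['width'])
crop=lambda c,u,v,w,h,k: cv2.resize(c['image'][v:v+h,u:u+w,::-1],None,fx=k,fy=k,interpolation=cv2.INTER_CUBIC)
cv2.imwrite('pics/c5.png',np.vstack([np.hstack([crop(s,200,130,160,120,2.5),crop(d,140,160,160,120,2.5)]),crop(w,140,0,240,90,800/240)]))
P=pts(s);e=read_state()['ee_pos'];g=s['image'].max(2)
m=(np.hypot(P[...,0]-e[0],P[...,1]-e[1])<.08)&(g<60)&(P[...,2]>.1)&(P[...,2]<.25)
print('finger low z',np.sort(P[m][:,2])[:30:3].round(3))
E
```

```text
[ 0.48220776 -0.00471744  0.15210066] 0.044221595978352145
finger low z [0.184 0.185 0.186 0.187 0.187 0.187 0.188 0.189 0.189 0.189]
```

View pics/c5.png

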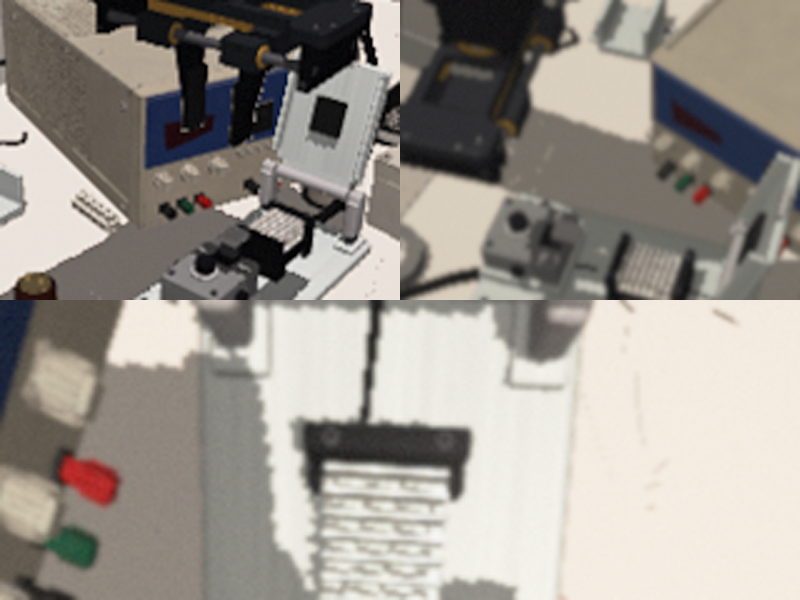

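```bash
cat >> h.py <<'E'
def rectz(c,z0,z1,x0,x1,y0,y1,gmin=0,gmax=256):
    P=pts(c);g=c['image'].max(2)
    m=(P[...,2]>z0)&(P[...,2]<z1)&(P[...,0]>x0)&(P[...,0]<x1)&(P[...,1]>y0)&(P[...,1]<y1)&(g>=gmin)&(g<gmax)
    m=m.astype(np.uint8);n,l,st,_=cv2.connectedComponentsWithStats(m);k=l==1+np.argmax(st[1:,4])
    r=cv2.minAreaRect((P[k][:,:2]*1000).astype('f4')); return [np.round(q,1).tolist() for q in r],int(k.sum()),float(np.median(P[k][:,2]).round(4)),k
E
python3 - <<'E'
from h import *
for f in('w5','d5','s5'):
    c=load(f)
    print(f,'sink',*rectz(c,.042,.056,.55,.63,-.03,.06,90)[:3])
    print(f,'base',*rectz(c,.008,.0155,.42,.7,-.1,.12,70)[:3])
    P=pts(c);g=c['image'].max(2)
    m=(P[...,2]>.044)&(P[...,2]<.060)&(g<60)&(P[...,0]>.54)&(P[...,0]<.65)&(abs(P[...,1]-.02)<.05)
    n,l,st,ce=cv2.connectedComponentsWithStats(m.astype(np.uint8))
    for i in range(1,n):
        if st[i,4]>15: print('  wall',st[i,4],[np.round(q,1) for q in cv2.minAreaRect((P[l==i][:,:2]*1000).astype('f4'))],P[l==i].mean(0).round(4))
    # cradle
    print(' cradle floor',*rectz(c,.009,.0145,.38,.5,.2,.33,90)[:3]); print(' cradle wall',*rectz(c,.040,.050,.38,.5,.2,.33)[:3])
E
```

```text
w5 sink [[608.9, 19.0], [3.9, 34.6], 8.6] 122 0.0497
w5 base [[555.3, 9.7], [214.2, 120.3], 10.1] 13532 0.0126
  wall 317 [array([614.6,  21.2]), array([ 7.3, 43.6]), np.float64(9.9)] [0.6132 0.0243 0.0516]
  wall 236 [array([561. ,  15.5]), array([ 6.6, 36.8]), np.float64(9.7)] [0.5609 0.0163 0.0527]
 cradle floor [[438.4, 265.8], [51.4, 62.1], 7.7] 1522 0.0127
 cradle wall [[416.2, 252.1], [6.1, 41.3], 9.8] 245 0.046
d5 sink [[587.4, 14.8], [13.8, 36.2], 9.8] 79 0.0485
d5 base [[545.1, 6.8], [265.6, 121.9], 10.1] 2969 0.0118
  wall 75 [array([564.3,   9.9]), array([ 6.7, 48.9]), np.float64(10.3)] [0.5649 0.0079 0.0515]
  wall 80 [array([619.1,  17.8]), array([ 6.9, 45.4]), np.float64(9.8)] [0.6195 0.0162 0.0513]
 cradle floor [[442.7, 264.5], [51.0, 62.7], 5.9] 240 0.012
 cradle wall [[463.5, 268.7], [6.2, 62.0], 9.0] 60 0.0456
s5 sink [[590.6, 17.7], [49.0, 40.9], 12.3] 180 0.048
s5 base [[563.1, 9.8], [230.1, 119.7], 10.0] 1306 0.0114
  wall 52 [array([615.8,  19.1]), array([ 9.9, 46.9]), np.float64(11.4)] [0.6157 0.0157 0.0505]
  wall 72 [array([562.2,   8.9]), array([45. , 15.6]), np.float64(82.6)] [0.5615 0.004  0.0496]
 cradle floor [[436.3, 263.0], [51.5, 61.1], 10.8] 152 0.0115
 cradle wall [[414.4, 261.4], [7.3, 60.4], 11.2] 56 0.0445
```

```bash
python3 - <<'E'
from h import *
P=np.vstack([pts(load(f)).reshape(-1,3) for f in('scene0','side0')])
m=(P[:,2]>.08)&(P[:,2]<.3)&(P[:,0]>.45)&(P[:,0]<.75)&(P[:,1]>.04)&(P[:,1]<.3);Q=P[m]
for x in np.arange(.45,.75,.03):
    k=(Q[:,0]>=x)&(Q[:,0]<x+.03); print(round(x,2),k.sum(),np.percentile(Q[k],[1,5],axis=0)[:,1].round(3) if k.any() else '')
c=load('s5');Q=pts(c);e=np.array([.482,-.005])
# gripper body/camera lowest per jig-x offset
q=Q[...,:2]-e; R=np.array([[.978,.208],[-.208,.978]]);L=q@R.T
mm=(Q[...,2]>.155)&(c['image'].max(2)<80)&(abs(L[...,0])<.15)&(abs(L[...,1])<.12)
for a in np.arange(-.06,.15,.02):
    k=mm&(L[...,0]>=a)&(L[...,0]<a+.02);print(round(a,2),k.sum(),np.percentile(Q[k][:,2],[2,10,50]).round(3) if k.sum() else '')
E
```

```text
0.45 0 
0.48 0 
0.51 608 [0.129 0.129]
0.54 1987 [0.122 0.124]
0.57 1843 [0.115 0.117]
0.6 1794 [0.11  0.111]
0.63 3438 [0.101 0.105]
0.66 2709 [0.097 0.099]
0.69 2722 [0.09  0.092]
0.72 2780 [0.083 0.085]
-0.06 172 [0.381 0.383 0.39 ]
-0.04 3532 [0.261 0.269 0.303]
-0.02 1480 [0.189 0.207 0.288]
0.0 953 [0.194 0.228 0.296]
0.02 197 [0.257 0.263 0.296]
0.04 0 
0.06 0 
0.08 0 
0.1 0 
0.12 0 
0.14 0
```

>>> {"name": "step_arm", "arguments": {"delta_pos": [[0, 0, 0.5], [0, 0, 0.5], [0, 0, 0], [0, 0, 0], [0, 0, 0], [0, 0, 0], [0, 0, 0], [0, 0, 0], [0, 0, 0], [0, 0, 0], [0, 0, 0], [0, 0, 0]], "turn": [1, 1, 1, 1, 1, 1, 1, 1, 1, 1, 1, 1]}}

```text
time: 10.6
ee_pos: [0.4822, -0.0047, 0.1771]
eef_rot: [0.676, 0.737, 0.0, 0.0]
ft_force: [-0.2, 0.6, -0.1]
width: 0.087
grip_force: 0.0
```

```bash
python3 - <<'E'
from h import *
P=np.vstack([pts(load(f)).reshape(-1,3) for f in('scene0','side0')])
n=np.array([-.224,-.975]);d=(P[:,:2]-[.57,.116])@n
m=(d>-.2)&(d<.05)&(P[:,0]>.53)&(P[:,0]<.68)&(P[:,1]>.06)&(P[:,1]<.35)&(P[:,2]<.35)&(P[:,2]>.02);Q=P[m];D=d[m]
for z in np.arange(.02,.3,.015):
    k=(Q[:,2]>=z)&(Q[:,2]<z+.015); print(round(z,3),k.sum(),np.percentile(D[k],[50,95,99]).round(3) if k.any() else '')
# gripper profile at s5,d5: tool y = 102deg
y=np.array([np.cos(np.radians(102.1)),np.sin(np.radians(102.1))]);x=np.array([y[1],-y[0]])
G=[]
for f in('s5','d5'):
    c=load(f);A=pts(c);q=A[...,:2]-[.482,-.0047];a=q@x;b=q@y
    k=(abs(a)<.06)&(abs(b)<.13)&(A[...,2]>.17)&(A[...,2]<.45);G.append(np.stack([a[k],b[k],A[...,2][k]],-1))
G=np.vstack(G)
for z in np.arange(.18,.44,.015):
    k=(G[:,2]>=z)&(G[:,2]<z+.015); print('g +tips',round(z-.184,3),k.sum(),np.percentile(G[k],[1,99],axis=0).round(3)[:,:2].ravel() if k.any() else '')
E
```

```text
0.02 751 [-0.007  0.011  0.027]
0.035 570 [-0.008  0.005  0.029]
0.05 602 [-0.008  0.011  0.03 ]
0.065 1050 [-0.007  0.036  0.044]
0.08 689 [-0.008 -0.005 -0.004]
0.095 727 [-0.007 -0.004 -0.004]
0.11 802 [-0.007 -0.004 -0.003]
0.125 783 [-0.008 -0.006 -0.005]
0.14 5475 [-0.066 -0.008 -0.006]
0.155 530 [-0.099 -0.023 -0.016]
0.17 244 [-0.101 -0.093 -0.09 ]
0.185 310 [-0.099 -0.091 -0.089]
0.2 263 [-0.101 -0.098 -0.097]
0.215 233 [-0.101 -0.097 -0.082]
0.23 389 [-0.099 -0.08  -0.078]
0.245 326 [-0.1   -0.092 -0.084]
0.26 311 [-0.099 -0.094 -0.093]
0.275 345 [-0.097 -0.094 -0.093]
0.29 368 [-0.098 -0.094 -0.093]
g +tips -0.004 117 [-0.012 -0.028  0.012  0.024]
g +tips 0.011 149 [-0.013 -0.027  0.012  0.024]
g +tips 0.026 160 [-0.012 -0.03   0.01   0.028]
g +tips 0.041 215 [-0.013 -0.033  0.013  0.03 ]
g +tips 0.056 127 [-0.035 -0.087  0.02   0.079]
g +tips 0.071 1156 [-0.039 -0.088  0.039  0.083]
g +tips 0.086 1804 [-0.039 -0.094  0.039  0.085]
g +tips 0.101 3225 [-0.038 -0.096  0.038  0.091]
g +tips 0.116 707 [-0.026 -0.018  0.027  0.049]
g +tips 0.131 628 [-0.024 -0.018  0.027  0.049]
g +tips 0.146 371 [-0.038 -0.018  0.031  0.048]
g +tips 0.161 732 [-0.038 -0.038  0.039  0.047]
g +tips 0.176 816 [-0.037 -0.038  0.038  0.027]
g +tips 0.191 705 [-0.043 -0.044  0.043  0.027]
g +tips 0.206 1006 [-0.043 -0.044  0.043  0.027]
g +tips 0.221 990 [-0.041 -0.042  0.042  0.026]
g +tips 0.236 1038 [-0.042 -0.042  0.042  0.026]
g +tips 0.251 1110 [-0.041 -0.042  0.042  0.036]
```

```bash
python3 - <<'E'
from h import *
y=np.array([np.cos(np.radians(102.1)),np.sin(np.radians(102.1))]);x=np.array([y[1],-y[0]])
G=[]
for f in('s5','d5'):
    c=load(f);A=pts(c);q=A[...,:2]-[.482,-.0047];a=q@x;b=q@y
    k=(abs(a)<.06)&(abs(b)<.13)&(A[...,2]>.17)&(A[...,2]<.45);G.append(np.stack([a[k],b[k],A[...,2][k]-.184],-1))
G=np.vstack(G)
for lo in(-.1,-.09,-.08,-.07,-.06,.05,.06,.07,.08,.09):
    k=(G[:,1]>=lo)&(G[:,1]<lo+.01)&(G[:,2]<.125);print(lo,k.sum(),'a',np.percentile(G[k,0],[2,50,98]).round(3),'z',np.percentile(G[k,2],[1,50,99]).round(3)) if k.sum() else 0
for s in(1,-1):
  for t in (1,-1):
    # support along rotated directions 23deg off y, by height
    for th in(23,-23):
        r=np.radians(th);e=s*(G[:,1]*np.cos(r)+G[:,0]*np.sin(r))
        if t==1: print('side',s,'th',th,[(round(z,2),float(np.percentile(e[(G[:,2]>=z)&(G[:,2]<z+.02)],99.7).round(4))) for z in np.arange(.05,.125,.02)])
P=pts(load('d5'));n=np.array([-.224,-.975]);D=(P[...,:2]-[.57,.116])@n
k=(P[...,0]>.54)&(P[...,0]<.66)&(D<-.015)&(D>-.08)&(P[...,2]>.12)&(P[...,2]<.18);print('top z',np.median(P[k][:,2]))
E
```

```text
-0.1 660 a [-0.037 -0.002  0.037] z [0.093 0.107 0.115]
-0.09 894 a [-0.038 -0.003  0.038] z [0.071 0.09  0.115]
-0.08 424 a [-0.038 -0.006  0.038] z [0.082 0.112 0.115]
-0.07 234 a [-0.033 -0.006  0.034] z [0.082 0.112 0.115]
-0.06 269 a [-0.035  0.001  0.038] z [0.076 0.103 0.114]
0.05 74 a [-0.033 -0.024  0.035] z [0.082 0.108 0.115]
0.06 175 a [-0.036 -0.009  0.037] z [0.082 0.108 0.115]
0.07 386 a [-0.038 -0.004  0.038] z [0.071 0.089 0.114]
0.08 199 a [-0.038 -0.01   0.039] z [0.072 0.111 0.114]
0.09 54 a [-0.038  0.012  0.038] z [0.095 0.112 0.114]
side 1 th 23 [(np.float64(0.05), 0.0457), (np.float64(0.07), 0.0889), (np.float64(0.09), 0.0934), (np.float64(0.11), 0.0959)]
side 1 th -23 [(np.float64(0.05), 0.0561), (np.float64(0.07), 0.0922), (np.float64(0.09), 0.0982), (np.float64(0.11), 0.0935)]
side -1 th 23 [(np.float64(0.05), 0.0699), (np.float64(0.07), 0.0943), (np.float64(0.09), 0.1003), (np.float64(0.11), 0.0991)]
side -1 th -23 [(np.float64(0.05), 0.0884), (np.float64(0.07), 0.0945), (np.float64(0.09), 0.1007), (np.float64(0.11), 0.0995)]
top z 0.15315495360773823
```

>>> {"name": "step_arm", "arguments": {"delta_pos": [[0, 0, 0], [0, 0, 0], [0, 0, 0], [0, 0, 0], [0, 0, 0], [0, 0, 0], [0, 0, 0], [0, 0, 0], [0, 0, 0], [0, 0, 0], [0, 0, 0], [0, 0, 0]], "turn": [1, 1, 1, 1, 1, 1, 1, 1, 1, 1, 1, 1]}}

```text
time: 11.8
ee_pos: [0.4822, -0.0048, 0.1772]
eef_rot: [0.023, 1.0, 0.0, 0.0]
ft_force: [0.4, 0.2, -0.3]
width: 0.0871
grip_force: 0.0
```

>>> {"name": "step_arm", "arguments": {"delta_pos": [[0, 0, 0], [0, 0, 0], [0.8, 0.1, 0], [0.8, 0.1, 0], [0.8, 0.1, 0], [0.8, 0.1, 0], [0.8, 0.1, 0], [0, 0, -0.8], [0, 0, -0.8], [0, 0, -0.6], [0, 0, -0.2], [0, 0, 0]], "turn": [1, 0.88, 0, 0, 0, 0, 0, 0, 0, 0, 0, 0]}}

```text
time: 13.0
ee_pos: [0.5819, 0.0076, 0.1168]
eef_rot: [-0.087, 0.996, 0.0, -0.0]
ft_force: [0.2, 0.1, 0.6]
width: 0.0868
grip_force: 0.0
```

```bash
cat > g.py <<'E'
from h import *
# gripper extents toward the supply face, supply face & top, and sink, seen now
def chk(tag):
    e=read_state();r=e['eef_rot'];print(e['ee_pos'].round(4),'yaw',np.degrees(2*np.arctan2(r[1],r[0])).round(2),e['joint_positions'].round(2))
    for n in('scene','side','wrist'):
        c=snap(n,tag+n[0]);P=pts(c);n2=np.array([-.224,-.975]);D=(P[...,:2]-[.57,.116])@n2;z=P[...,2]
        k=(z>.09)&(z<.14)&(P[...,0]>.54)&(P[...,0]<.66)&(D<.01)&(D>-.015);
        b=(z>e['ee_pos'][2]+.032+.06)&(z<e['ee_pos'][2]+.032+.12)&(c['image'].max(2)<60)&(D<.1)&(D>-.012)&(np.hypot(*(P[...,:2]-e['ee_pos'][:2]).transpose(2,0,1))<.11)
        print(n,'face',np.percentile(D[k],[50,95]).round(4) if k.sum()>20 else k.sum(),'body min D',np.percentile(D[b],[.5,3]).round(4) if b.sum()>20 else b.sum())
        print('   sink',*rectz(c,.044,.056,.55,.63,-.03,.06,90)[:3])
if __name__=='__main__':
    import sys; chk(sys.argv[1])
E
python3 g.py a
```

```text
[0.5819 0.0076 0.1168] yaw 190.01 [ 0.62  0.43 -0.89  1.64  0.35  1.25  1.4 ]
scene face [-0.0066 -0.0039] body min D [0.0089 0.0183]
   sink [[591.0, 15.3], [48.6, 34.6], 10.5] 162 0.0481
side face [-0.0074 -0.005 ] body min D [0.0077 0.0107]
   sink [[587.4, 14.6], [2.1, 34.8], 8.7] 24 0.0492
wrist face [-0.007  -0.0053] body min D [0.0402 0.0458]
   sink [[566.8, 11.4], [5.4, 38.4], 6.9] 147 0.0501
```

>>> {"name": "step_arm", "arguments": {"delta_pos": [[0, 0, -0.6], [0, 0, -0.7], [0, 0, -0.7], [0, 0, -0.6], [0, 0, -0.5], [0, 0, -0.4], [0, 0, -0.2], [0, 0, 0]], "turn": [0, 0, 0, 0, 0, 0, 0, 0]}}

```text
time: 13.95
ee_pos: [0.582, 0.0078, 0.0241]
eef_rot: [-0.087, 0.996, 0.0, -0.0]
ft_force: [-0.8, 0.6, -0.1]
width: 0.0872
grip_force: 0.0
```

```bash
python3 g.py b
```

```text
[0.582  0.0078 0.0241] yaw 190.02 [ 0.57  0.53 -0.84  1.72  0.44  1.09  1.34]
scene face [-0.0062 -0.0044] body min D [0.0089 0.0187]
   sink [[592.9, 15.9], [41.8, 35.5], 10.8] 160 0.0481
side face [-0.0079 -0.006 ] body min D [0.0032 0.0096]
   sink [[610.4, 18.9], [2.1, 34.9], 10.4] 21 0.049
wrist face [-0.0069 -0.0059] body min D [0.0397 0.0454]
   sink [[599.1, 18.1], [19.7, 35.6], 9.4] 1048 0.0482
```

>>> {"name": "step_arm", "arguments": {"delta_pos": [[0, 0, -0.3], [0, 0, -0.3], [0, 0, -0.2], [-0.02, 0.12, 0], [-0.02, 0.12, 0], [0, 0, 0], [0, 0, 0]], "turn": [0, 0, 0, 0, 0, 0, 0]}}

```text
time: 14.8
ee_pos: [0.5814, 0.014, 0.0049]
eef_rot: [-0.088, 0.996, 0.0, 0.0]
ft_force: [0.6, 0.2, -0.1]
width: 0.0867
grip_force: 0.0
```

>>> {"name": "step_arm", "arguments": {"delta_pos": [[0, 0, 0], [0, 0, 0], [0, 0, 0], [0, 0, 0], [0, 0, 0], [0, 0, 0], [0, 0, 0]], "turn": [0, 0, 0, 0, 0, 0, 0], "grip": 1, "newtons": 15}}

```text
time: 15.5
ee_pos: [0.5812, 0.0137, 0.0046]
eef_rot: [-0.087, 0.996, 0.0, -0.0]
ft_force: [0.2, -0.6, 0.4]
width: 0.0389
grip_force: 0.0
```

>>> {"name": "step_arm", "arguments": {"delta_pos": [[0, 0, 0], [0, 0, 0], [0, 0, 0], [0, 0, 0]], "turn": [0, 0, 0, 0]}}

```text
time: 15.9
ee_pos: [0.5812, 0.0138, 0.0046]
eef_rot: [-0.087, 0.996, 0.0, 0.0]
ft_force: [0.7, 0.1, 0.6]
width: 0.0356
grip_force: 15.0
```

>>> {"name": "step_arm", "arguments": {"delta_pos": [[0, 0, 0.1], [0, 0, 0.3], [0, 0, 0.5], [0, 0, 0.7], [0, 0, 0.8], [0, 0, 0.8], [0, 0, 0.8], [0, 0, 0.8], [0, 0, 0.6], [0, 0, 0.3], [0, 0, 0]], "turn": [0, 0, 0, 0, 0, 0, 0, 0, 0, 0, 0]}}

```text
time: 17.0
ee_pos: [0.5817, 0.0138, 0.1484]
eef_rot: [-0.087, 0.996, -0.0, 0.001]
ft_force: [0.5, 0.5, -0.7]
width: 0.0357
grip_force: 15.0
```

```bash
python3 - <<'E'
from h import *
s=snap('scene','s6');w=snap('wrist','w6');d=load('d5');print(read_state()['ee_pos'],read_state()['joint_positions'].round(2))
c=lambda c,u,v,w,h,k: cv2.resize(c['image'][v:v+h,u:u+w,::-1],None,fx=k,fy=k,interpolation=cv2.INTER_CUBIC)
cv2.imwrite('pics/c6.png',np.hstack([c(s,160,140,200,150,2.6)[:,:],cv2.resize(c(w,0,0,512,384,1),(280,210)) if 0 else c(d,130,130,110,150,2.545)[:390,:280]]))
for f in('w5','d5','s5','scene0','side0'):
    q=load(f)
    print(f,' floor',*rectz(q,.009,.0145,.38,.5,.2,.33,90)[:3])
    P=pts(q)
    m=((P[...,2]>.039)&(P[...,2]<.052)&(P[...,0]>.39)&(P[...,0]<.49)&(P[...,1]>.2)&(P[...,1]<.33)).astype(np.uint8)
    n,l,st,_=cv2.connectedComponentsWithStats(m)
    for i in range(1,n):
        if st[i,4]>15: print('   wall',st[i,4],[np.round(t,1).tolist() for t in cv2.minAreaRect((P[l==i][:,:2]*1000).astype('f4'))])
E
```

```text
[0.58088487 0.01364287 0.14658489] [ 0.62  0.4  -0.91  1.6   0.33  1.3   1.41]Traceback (most recent call last):
  File "<stdin>", line 4, in <module>
    return _nx.concatenate(arrs, 1, dtype=dtype, casting=casting)
           ~~~~~~~~~~~~~~~^^^^^^^^^^^^^^^^^^^^^^^^^^^^^^^^^^^^^^^
ValueError: all the input array dimensions except for the concatenation axis must match exactly, but along dimension 0, the array at index 0 has size 390 and the array at index 1 has size 382
```

```bash
python3 - <<'E'
from h import *
for f in('w5','d5','s5','s6'):
    q=load(f)
    print(f,' floor',*rectz(q,.009,.0145,.38,.5,.2,.33,90)[:3])
    P=pts(q)
    m=((P[...,2]>.039)&(P[...,2]<.052)&(P[...,0]>.39)&(P[...,0]<.49)&(P[...,1]>.2)&(P[...,1]<.33)).astype(np.uint8)
    n,l,st,_=cv2.connectedComponentsWithStats(m)
    for i in range(1,n):
        if st[i,4]>15: print('   wall',st[i,4],[np.round(t,1).tolist() for t in cv2.minAreaRect((P[l==i][:,:2]*1000).astype('f4'))])
c=load('s6');print('held',*rectz(c,.165,.20,.52,.65,-.05,.08,90)[:3])
# free bench map: max z on 20mm grid
A=np.vstack([pts(load(f)).reshape(-1,3) for f in('s5','d5','scene0','side0')]);A=A[(A[:,2]<.14)&(A[:,2]>-.02)]
for x in np.arange(.52,.32,-.02):
    print(round(x,2),[int(1000*np.percentile(a,90)) if len(a:=A[(A[:,0]>=x)&(A[:,0]<x+.02)&(A[:,1]>=y)&(A[:,1]<y+.02)][:,2]) else -1 for y in np.arange(.3,-.05,-.02)])
E
```

```text
w5  floor [[438.4, 265.8], [51.4, 62.1], 7.7] 1522 0.0127
   wall 197 [[462.7, 254.8], [6.3, 31.9], 9.8]
   wall 259 [[416.3, 252.1], [6.2, 41.3], 9.4]
d5  floor [[442.7, 264.5], [51.0, 62.7], 5.9] 240 0.012
   wall 60 [[417.9, 259.8], [6.8, 57.1], 9.3]
   wall 62 [[463.4, 268.7], [6.2, 62.0], 9.5]
s5  floor [[436.3, 263.0], [51.5, 61.1], 10.8] 152 0.0115
   wall 63 [[459.5, 268.6], [6.7, 60.8], 9.0]
   wall 66 [[414.4, 261.4], [7.3, 60.4], 11.2]
s6  floor [[436.7, 264.4], [52.4, 59.1], 10.5] 145 0.0114
   wall 62 [[460.3, 269.1], [7.6, 59.9], 9.9]
   wall 67 [[414.4, 260.5], [8.1, 61.2], 10.6]
held [[589.1, 10.4], [45.2, 44.2], 8.3] 247 0.1894
0.52 [0, 0, 0, 0, 0, 18, 121, 125, 125, 126, 1, 1, 12, 72, 73, 74, 72, 45]
0.5 [0, 0, 1, 0, 0, 16, 16, 15, 6, 1, 1, 1, 3, 13, 57, 73, 71, 55]
0.48 [1, 0, 0, 0, 0, 1, 1, 1, 1, 1, 1, 1, 1, 13, 57, 60, 70, 56]
0.46 [2, 42, 46, 45, 15, 1, 1, 1, 1, 1, 1, 1, 1, 12, 56, 59, 69, 56]
0.44 [2, 45, 41, 15, 10, 1, 1, 1, 1, 1, 1, 1, 1, 13, 12, 55, 54, 47]
0.42 [2, 14, 14, 40, 35, 1, 1, 1, 1, 1, 1, 1, 1, 1, 1, 1, 0, 1]
0.4 [1, 44, 45, 44, 35, 1, 1, 1, 1, 2, 1, 1, 1, 1, 1, 1, 1, 1]
0.38 [1, 1, 2, 3, 9, 6, 1, 1, 1, 1, 1, 51, 48, 1, 1, 1, 1, 18]
0.36 [1, 1, 1, 1, 8, 8, 4, 1, 1, 1, 1, 56, 52, 0, 1, 1, 1, 19]
0.34 [0, 0, 0, 0, 0, 0, 0, 0, 0, 0, 0, 49, 47, 0, 0, 0, 0, 18]
```

>>> {"name": "step_arm", "arguments": {"delta_pos": [[-0.5, 0.43, 0.2], [-0.5, 0.43, 0.2], [-0.5, 0.43, 0], [-0.5, 0.43, 0], [-0.5, 0.43, 0], [-0.5, 0.43, 0], [-0.5, 0.43, 0], [-0.5, 0.43, 0], [-0.5, 0.43, 0], [-0.5, 0.43, 0], [-0.5, 0.43, 0], [-0.5, 0.43, 0]], "turn": [-1, -1, -1, -1, -1, -1, -1, -1, -1, -1, -1, -1]}}

```text
time: 18.3
ee_pos: [0.4301, 0.1429, 0.1562]
eef_rot: [0.593, 0.805, -0.0, -0.001]
ft_force: [0.1, -0.4, -0.3]
width: 0.0358
grip_force: 15.0
```

>>> {"name": "step_arm", "arguments": {"delta_pos": [[-0.52, 0.44, -0.2], [0, 0, -0.6], [0, 0, -0.8], [0, 0, -0.8], [0, 0, -0.8], [0, 0, -0.8], [0, 0, -0.8], [0, 0, -0.6], [0, 0, -0.3], [0, 0, 0], [0, 0, 0]], "turn": [-1, -0.09, 0, 0, 0, 0, 0, 0, 0, 0, 0]}}

```text
time: 19.4
ee_pos: [0.4185, 0.154, 0.0151]
eef_rot: [0.643, 0.766, 0.0, 0.0]
ft_force: [1.1, -0.3, -0.6]
width: 0.0355
grip_force: 15.0
```

```bash
python3 - <<'E'
from h import *
s=read_state();print(s['joint_positions'].round(2),s['ee_pos'])
for n in('scene','side'):
    c=snap(n,n[0]+'7');P=pts(c);g=c['image'].max(2);z0=s['ee_pos'][2]+.0255
    print(n,'sinktop',*rectz(c,z0+.014,z0+.026,.38,.46,.10,.19,90)[:3])
    m=(g>90)&(P[...,0]>.38)&(P[...,0]<.46)&(P[...,1]>.1)&(P[...,1]<.19)&(P[...,2]>.008);print(np.percentile(P[m][:,2],[1,3,50,97,99]).round(4))
E
```

```text
[ 0.37  0.23 -0.88  2.07  0.22  0.93 -0.46] [0.41848141 0.15399656 0.0150571 ]
scene sinktop [[419.9, 144.8], [35.8, 43.3], 11.0] 168 0.0582
[0.0433 0.0472 0.2925 0.3534 0.4316]
side sinktop [[421.5, 144.4], [36.0, 44.3], 8.6] 215 0.0586
[0.0449 0.0526 0.4504 0.4921 0.4958]
```

>>> {"name": "step_arm", "arguments": {"delta_pos": [[0, 0, -0.4], [0, 0, -0.4], [0, 0, -0.4], [0, 0, -0.2], [0, 0, -0.08], [0, 0, 0]], "turn": [0, 0, 0, 0, 0, 0]}}

```text
time: 20.1
ee_pos: [0.418, 0.1539, -0.0227]
eef_rot: [0.643, 0.766, -0.0, -0.0]
ft_force: [-0.5, 0.3, -0.7]
width: 0.0355
grip_force: 15.0
```

>>> {"name": "step_arm", "arguments": {"delta_pos": [[0, 0, -0.04], [0, 0, -0.04], [0, 0, 0]], "turn": [0, 0, 0]}}

```text
time: 20.4
ee_pos: [0.4184, 0.1537, -0.0243]
eef_rot: [0.643, 0.766, 0.0, 0.0]
ft_force: [-0.0, 0.7, -0.3]
width: 0.0355
grip_force: 15.0
```

>>> {"name": "step_arm", "arguments": {"delta_pos": [[0, 0, -0.04], [0, 0, 0]], "turn": [0, 0]}}

```text
time: 20.6
ee_pos: [0.4182, 0.1537, -0.0254]
eef_rot: [0.643, 0.766, 0.0, 0.0]
ft_force: [-0.2, -1.3, -0.7]
width: 0.0356
grip_force: 15.0
```

>>> {"name": "step_arm", "arguments": {"delta_pos": [[0, 0, -0.04], [0, 0, 0]], "turn": [0, 0]}}

```text
time: 20.8
ee_pos: [0.4183, 0.1538, -0.0258]
eef_rot: [0.643, 0.766, -0.0, 0.0]
ft_force: [-4.5, -2.5, 11.1]
width: 0.0356
grip_force: 15.0
```

>>> {"name": "step_arm", "arguments": {"delta_pos": [[0, 0, 0.02], [0, 0, 0]], "turn": [0, 0]}}

```text
time: 21.0
ee_pos: [0.4184, 0.1538, -0.0257]
eef_rot: [0.643, 0.766, 0.0, 0.0]
ft_force: [-1.0, -0.7, 3.0]
width: 0.0359
grip_force: 15.0
```

>>> {"name": "step_arm", "arguments": {"delta_pos": [[0, 0, 0], [0, 0, 0], [0, 0, 0], [0, 0, 0]], "turn": [0, 0, 0, 0], "grip": 0}}

```text
time: 21.4
ee_pos: [0.4182, 0.1537, -0.026]
eef_rot: [0.643, 0.766, 0.0, -0.0]
ft_force: [-0.8, -0.0, -0.0]
width: 0.0596
grip_force: 0.0
```

>>> {"name": "step_arm", "arguments": {"delta_pos": [[0, 0, 0.3], [0, 0, 0.7], [0, 0, 0.9], [0, 0, 0.9], [0, 0, 0.6], [0, 0, 0], [0, 0, 0]], "turn": [0, 0, 0, 1, 1, 1, 1]}}

```text
time: 22.1
ee_pos: [0.4187, 0.1538, 0.0602]
eef_rot: [0.44, 0.898, 0.0, 0.001]
ft_force: [-0.6, -0.7, -0.0]
width: 0.087
grip_force: 0.0
```

```bash
cat > k.py <<'E'
from h import *
import sys
s=read_state();r=s['eef_rot'];print(s['time'],s['joint_positions'].round(2),s['ee_pos'],np.degrees(2*np.arctan2(r[1],r[0])))
for n in('scene','side','wrist'):
    c=snap(n,n[0]+sys.argv[1])
    try: print(n,'sinktop',*rectz(c,.012,.026,.37,.47,.09,.2,90)[:3])
    except Exception as e: print(n,e)
E
python3 k.py 8
```

```text
22.1 [ 0.48  0.16 -0.98  2.03  0.16  1.03  0.09] [0.41871355 0.15382475 0.06017005] 127.79783735653831
scene sinktop [[419.3, 144.2], [36.4, 45.6], 11.8] 206 0.0175
side sinktop [[420.6, 144.9], [37.9, 44.9], 7.0] 255 0.0174
wrist sinktop [[421.1, 134.6], [36.0, 19.7], 9.4] 766 0.0181
```

>>> {"name": "step_arm", "arguments": {"delta_pos": [[0.08, -0.37, 0], [0, 0, 0], [0, 0, 0], [0, 0, 0], [0, 0, 0], [0, 0, 0], [0, 0, 0], [0, 0, 0], [0, 0, 0], [0, 0, 0], [0, 0, 0]], "turn": [1, 1, 1, 1, 1, 1, 1, 1, 1, 0.09, 0]}}

```text
time: 23.35
ee_pos: [0.4201, 0.1445, 0.0591]
eef_rot: [-0.085, 0.996, 0.0, -0.0]
ft_force: [0.0, -0.6, 0.6]
width: 0.0873
grip_force: 0.0
```

```bash
python3 k.py 9; python3 - <<'E'
from h import *
# sharper yaw: scene/side sink edges + cradle walls mean yaw
for f in('s9','i9','w9'):
    try:c=load(f)
    except Exception: continue
    P=pts(c);
    m=((P[...,2]>.039)&(P[...,2]<.052)&(P[...,0]>.39)&(P[...,0]<.49)&(P[...,1]>.2)&(P[...,1]<.33)).astype(np.uint8)
    n,l,st,_=cv2.connectedComponentsWithStats(m)
    for i in range(1,n):
        if st[i,4]>25: print(f,'   wall',st[i,4],[np.round(t,1).tolist() for t in cv2.minAreaRect((P[l==i][:,:2]*1000).astype('f4'))])
E
```

```text
23.35 [ 0.62  0.2  -1.12  2.03  0.21  1.03  1.15] [0.42014787 0.14452468 0.05914971] 189.7338538730942
scene sinktop [[419.2, 144.4], [37.8, 45.6], 9.9] 203 0.0175
side sinktop [[420.8, 144.7], [38.0, 46.4], 10.8] 252 0.0172
wrist sinktop [[416.0, 160.6], [35.6, 1.7], 10.1] 104 0.0198
s9    wall 61 [[417.7, 260.0], [6.3, 59.5], 10.5]
s9    wall 61 [[463.2, 268.5], [6.4, 58.8], 9.4]
w9    wall 749 [[414.2, 262.6], [6.7, 60.1], 9.3]
```

>>> {"name": "step_arm", "arguments": {"delta_pos": [[0, 0, -0.6], [0, 0, -0.7], [0, 0, -0.7], [0, 0, -0.6], [0, 0, -0.4], [0, 0, -0.25], [0, 0, -0.1], [0, 0, 0]], "turn": [0, 0, 0, 0, 0, 0, 0, 0]}}

```text
time: 24.3
ee_pos: [0.4203, 0.1446, -0.0245]
eef_rot: [-0.087, 0.996, 0.0, 0.0]
ft_force: [-0.9, -0.1, 0.1]
width: 0.0871
grip_force: 0.0
```

>>> {"name": "step_arm", "arguments": {"delta_pos": [[0, 0, 0], [0, 0, 0], [0, 0, 0], [0, 0, 0], [0, 0, 0], [0, 0, 0], [0, 0, 0], [0, 0, 0], [0, 0, 0]], "turn": [0, 0, 0, 0, 0, 0, 0, 0, 0], "grip": 1, "newtons": 15}}

```text
time: 25.2
ee_pos: [0.4202, 0.1445, -0.0246]
eef_rot: [-0.087, 0.996, 0.0, -0.0]
ft_force: [-0.9, 0.3, 0.2]
width: 0.0431
grip_force: 15.0
```

>>> {"name": "step_arm", "arguments": {"delta_pos": [[0, 0, 0.2], [0, 0, 0.6], [0, 0, 0.8], [0, 0, 0.9], [0.05, 0.4, 0.9], [0.1, 0.7, 0.5], [0.1, 0.8, 0.1], [0.15, 0.8, 0], [0.15, 0.8, 0], [0.1, 0.8, 0], [0.1, 0.5, 0], [0, 0, 0]], "turn": [0, 0, 0, 0, 0, 0, 0, 0, 0, 0, 0, 0]}}

```text
time: 26.4
ee_pos: [0.4385, 0.2665, 0.0757]
eef_rot: [-0.089, 0.996, 0.001, -0.0]
ft_force: [-0.2, 0.4, -1.1]
width: 0.0429
grip_force: 15.0
```

```bash
cat > m.py <<'E'
from h import *
import sys
s=read_state();r=s['eef_rot'];e=s['ee_pos'];print(s['time'],s['joint_positions'].round(2),e,np.degrees(2*np.arctan2(r[1],r[0])))
for n in('scene','side','wrist'):
    c=snap(n,n[:2]+sys.argv[1]);P=pts(c);z0=e[2]+.0246
    m=((P[...,2]>.038)&(P[...,2]<.052)&(P[...,0]>.39)&(P[...,0]<.49)&(P[...,1]>.2)&(P[...,1]<.33)).astype(np.uint8)
    k,l,st,_=cv2.connectedComponentsWithStats(m)
    for i in range(1,k):
        if st[i,4]>25: print(n,'   wall',st[i,4],[np.round(t,1).tolist() for t in cv2.minAreaRect((P[l==i][:,:2]*1000).astype('f4'))])
    try: print(n,'sink',z0+.02,*rectz(c,z0+.012,z0+.027,.39,.49,.21,.32,90)[:3])
    except Exception as x: print(n,x)
E
python3 m.py a
```

```text
26.4 [ 0.3   0.38 -1.08  1.85  0.37  1.13  0.83] [0.43849754 0.26646199 0.07570463] 190.16374548010447
scene    wall 68 [[460.1, 269.0], [7.9, 63.3], 10.3]
scene    wall 73 [[414.8, 260.7], [7.5, 60.5], 10.5]
scene sink 0.12030463088890245 [[429.0, 271.5], [58.8, 33.7], 58.1] 120 0.1183
side    wall 63 [[417.7, 259.9], [6.9, 55.9], 10.3]
side    wall 61 [[463.0, 270.1], [5.9, 62.2], 9.8]
side sink 0.12030463088890245 [[454.4, 268.2], [6.3, 41.8], 10.9] 30 0.1169
wrist    wall 662 [[414.4, 263.1], [6.5, 59.5], 9.7]
wrist sink 0.12030463088890245 [[439.8, 244.3], [33.2, 2.3], 10.2] 243 0.1195
```

>>> {"name": "step_arm", "arguments": {"delta_pos": [[0, 0, -0.4], [0, 0, -0.5], [0, 0, -0.5], [0, 0, -0.3], [0, 0, -0.2], [0, 0, -0.2], [0, 0, -0.2], [0, 0, -0.1], [0, 0, 0]], "turn": [0, 0, 0, 0, 0, 0, 0, 0, 0]}}

```text
time: 27.45
ee_pos: [0.4389, 0.2645, 0.0152]
eef_rot: [-0.087, 0.996, 0.0, -0.0]
ft_force: [-0.5, -0.5, -1.0]
width: 0.0428
grip_force: 15.0
```

```bash
python3 m.py b; python3 - <<'E'
from h import *
c=load('wrb');P=pts(c)
# profile across x at wrist: row through sink front
cr=lambda c,u,v,w,h,k: cv2.resize(c['image'][v:v+h,u:u+w,::-1],None,fx=k,fy=k,interpolation=cv2.INTER_CUBIC)
a,b=load('scb'),load('sib')
cv2.imwrite('pics/cb.png',np.vstack([np.hstack([cr(a,160,175,80,60,5),cr(b,200,130,80,60,5)]),cr(c,156,100,200,75,4)]))
E
```

```text
27.45 [ 0.24  0.46 -1.02  1.9   0.46  1.03  0.77] [0.43887507 0.26446746 0.01515607] 190.016526820676
scene    wall 166 [[437.1, 264.1], [52.5, 64.4], 11.3]
scene sink 0.05975606861130148 [[437.5, 263.6], [37.6, 45.2], 7.0] 116 0.0575
side    wall 89 [[459.3, 269.1], [14.0, 62.6], 9.7]
side sink 0.05975606861130148 [[455.6, 263.2], [6.7, 26.9], 12.6] 18 0.0575
wrist    wall 1179 [[414.1, 263.0], [6.4, 59.1], 10.1]
wrist    wall 2680 [[439.8, 265.3], [41.1, 44.0], 9.0]
wrist    wall 35 [[432.8, 237.4], [7.0, 1.6], 81.5]
wrist    wall 41 [[423.5, 289.4], [2.0, 8.0], 25.9]
wrist sink 0.05975606861130148 [[439.9, 244.5], [33.0, 2.5], 10.2] 249 0.0596
```

View pics/cb.png

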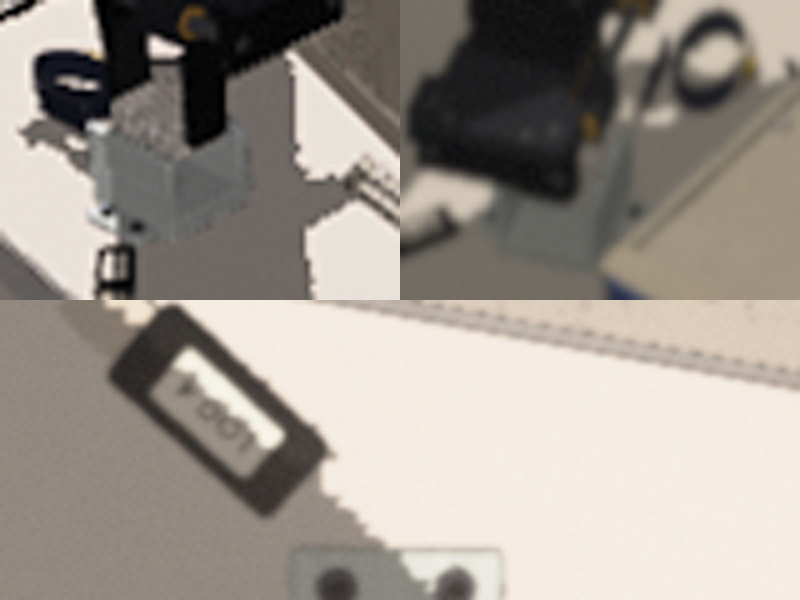

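>>> {"name": "step_arm", "arguments": {"delta_pos": [[0, 0, -0.2], [0, 0, -0.2], [0, 0, -0.2], [0, 0, -0.2], [0, 0, -0.15], [0, 0, -0.05], [0, 0, 0]], "turn": [0, 0, 0, 0, 0, 0, 0]}}

```text
time: 28.3
ee_pos: [0.4388, 0.2645, -0.0098]
eef_rot: [-0.087, 0.996, 0.0, -0.0]
ft_force: [-0.3, 0.3, -0.9]
width: 0.0429
grip_force: 15.0
```

>>> {"name": "step_arm", "arguments": {"delta_pos": [[0, 0, -0.04], [0, 0, -0.03], [0, 0, 0]], "turn": [0, 0, 0]}}

```text
time: 28.6
ee_pos: [0.439, 0.2645, -0.0114]
eef_rot: [-0.087, 0.996, 0.0, 0.0]
ft_force: [-0.7, -0.2, -0.9]
width: 0.0431
grip_force: 15.0
```

>>> {"name": "step_arm", "arguments": {"delta_pos": [[0, 0, -0.03], [0, 0, 0]], "turn": [0, 0]}}

```text
time: 28.8
ee_pos: [0.439, 0.2645, -0.0122]
eef_rot: [-0.087, 0.996, 0.0, -0.0]
ft_force: [0.3, 0.2, -0.4]
width: 0.0431
grip_force: 15.0
```

>>> {"name": "step_arm", "arguments": {"delta_pos": [[0, 0, -0.02], [0, 0, 0]], "turn": [0, 0]}}

```text
time: 29.0
ee_pos: [0.439, 0.2645, -0.0126]
eef_rot: [-0.087, 0.996, 0.0, 0.0]
ft_force: [-0.6, 0.3, 1.0]
width: 0.0432
grip_force: 15.0
```

>>> {"name": "step_arm", "arguments": {"delta_pos": [[0, 0, -0.02], [0, 0, 0]], "turn": [0, 0]}}

```text
time: 29.2
ee_pos: [0.439, 0.2645, -0.0126]
eef_rot: [-0.087, 0.996, -0.0, 0.0]
ft_force: [-2.3, -3.6, 9.1]
width: 0.043
grip_force: 15.0
```

>>> {"name": "step_arm", "arguments": {"delta_pos": [[0, 0, 0.02], [0, 0, 0]], "turn": [0, 0]}}

```text
time: 29.4
ee_pos: [0.439, 0.2645, -0.0126]
eef_rot: [-0.087, 0.996, 0.0, 0.0]
ft_force: [-0.7, 0.1, 1.2]
width: 0.0427
grip_force: 15.0
```

>>> {"name": "step_arm", "arguments": {"delta_pos": [[0, 0, 0], [0, 0, 0], [0, 0, 0], [0, 0, 0]], "turn": [0, 0, 0, 0], "grip": 0.36}}

```text
time: 29.8
ee_pos: [0.4389, 0.2645, -0.0127]
eef_rot: [-0.087, 0.996, 0.0, -0.0]
ft_force: [0.6, 0.7, -1.1]
width: 0.0552
grip_force: 0.0
```

>>> {"name": "step_arm", "arguments": {"delta_pos": [[0, 0, 0.2], [0, 0, 0.5], [0, 0, 0.8], [0, 0, 1], [0, 0, 1], [0, 0, 1], [0, 0, 1], [0, 0, 1], [0, 0, 0.6], [0, 0, 0], [0, 0, 0]], "turn": [0, 0, 0, 0, 0, 0, 0, 0, 0, 0, 0]}}

```text
time: 30.9
ee_pos: [0.4389, 0.2642, 0.1645]
eef_rot: [-0.087, 0.996, -0.0, -0.0]
ft_force: [0.4, -0.8, -0.5]
width: 0.0557
grip_force: 0.0
```

```bash
python3 - <<'E'
from h import *
s=read_state();print(s['ee_pos'],s['width'])
a=snap('scene','sz');b=snap('side','iz')
for n,c in(('s',a),('i',b)):
    print(n,*rectz(c,.0255,.0375,.41,.47,.22,.31,90)[:3],'cradle',*rectz(c,.009,.052,.38,.5,.2,.33,90)[:3]); P=pts(c)
    k=(P[...,2]>.12)&(P[...,2]<.2)&(P[...,0]>.62)&(P[...,0]<.72)&(abs(P[...,1])<.06);print('lid pts',k.sum())
cr=lambda c,u,v,w,h,k: cv2.resize(c['image'][v:v+h,u:u+w,::-1],None,fx=k,fy=k,interpolation=cv2.INTER_CUBIC)
cv2.imwrite('pics/cz.png',np.vstack([np.hstack([cr(a,150,165,100,75,4),cr(b,190,125,100,75,4)]),np.hstack([cr(a,150,160,200,150,2),cr(b,120,130,200,150,2)])]))
E
```

```text
[0.43886973 0.26423581 0.16451772] 0.055672546796147256
s [[435.5, 262.9], [52.2, 59.3], 13.2] 212 0.0304 cradle [[437.3, 264.7], [54.2, 61.1], 9.3] 571 0.0298
lid pts 899
i [[439.4, 263.0], [39.5, 66.5], 21.2] 213 0.0299 cradle [[439.3, 265.5], [53.7, 64.5], 10.7] 446 0.0294
lid pts 571
```

View pics/cz.png

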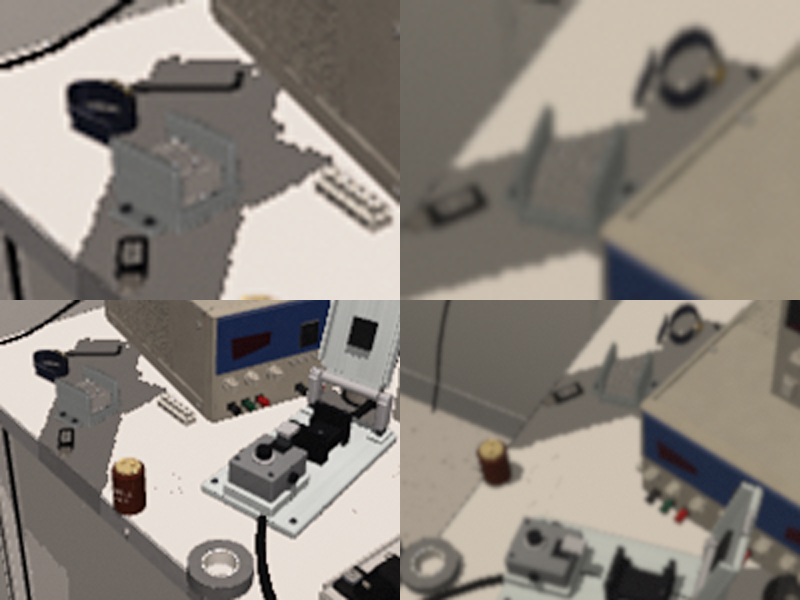

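The pictures show the sink flat in the cradle between its walls (scene crop around (185,165)). The lid stands open, the nest is empty and the bystanders have not moved.

```bash
python3 -c "
from bench import *
print(close_job())"
```

```text
the job is handed in; nothing more can be done
None
```

The job is handed in at about 31 s: the plunger was pressed gently and the lid stands open. The heat sink was set down on the bench, regripped by its 44 mm sides and lowered flat into the cradle, with the bystanders unmoved in the final pictures.

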